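Set the bayonet cap of a silica-gel canister to its halfway venting position

TASK

In the book store, lift the lid of the grey transit case open until it rests on its stop. Then take the metal bayonet cap from the table, insert it fully into the neck of the canister inside the case, and twist it clockwise (seen from above) halfway to its lock, so that its grip bar points at the single pips on the neck; do not let it reach the lock click. The cap springs back if let go, so finish while gripping it and holding it there; leave the book, the weight and the brush where they lie.

Things in the scene. Friction and masses are not known exactly. Their poses are not given: they have to be found in the camera images.
- case: Grey open-topped transit case, fixed; 360 mm long (its x), 190 deep (y), 90 high, walls and floor 6 mm. Origin: centre of its underside. Hinge on its +y rim, lid handle on the -y side. Inside, a stack of two books up to 58 mm high fills the +x third and the canister stands nearer the -x end.
- case_lid (a joint): Hinge of the case's lid. 0 = shut, 1.75 rad = open on its stop. The lid (360 x 190 x 8 mm, about 0.45 kg) falls shut when left below about 1.5 rad, and falls on to its stop and stays there beyond about 1.6.
- lid_hinge (a point): Middle of the lid's hinge line at the case's rim, 90 mm above the table. Axes turn with the lid: x along the hinge; with the lid shut, y points from the handle side to the hinge side and z up.
- lid_handle (a point): Middle of the lid's handle: a round steel bar 10 mm thick, parallel to the hinge, 110 mm long between two legs, 40 mm beyond the lid's free edge, 230 mm out from the hinge and 4 mm above it when shut. Axes as lid_hinge. Can be pinched from above, fingers on its -y and +y sides; it turns between the fingers as the lid swings up and over.
- cap: Bare aluminium cap, 0.14 kg, upright on the table. Origin: centre of its underside, z up. From below: plug 38 mm across, 14 high, with two lugs at its foot along +x and -x (8 wide, 5 high, tips 27.5 mm from the axis); disc 62 across, from z 14 to 22; straight grip bar along x, above the lugs, 60 long, 14 wide, z 22 to 56. Same after half a turn.
- seat (a point): Centre of the ledge inside the canister's neck; the inserted cap's origin comes here. 56 mm above the table, 12.5 mm below the neck's top. z up. Two slots for the lugs, 13 mm wide, open along +x and -x of this point, reaching 31 mm from the axis; the round opening is 43 mm across. Lugs go straight down to the ledge, then turn only clockwise, under the flange.
- canister: Aluminium silica-gel canister, 76 mm across, fixed in the case. Origin: centre of its underside, axes as seat. Outside its neck a single pip (6 mm wide, 10 mm out) stands 45 degrees clockwise from each slot (halfway), a pair of pips 90 degrees clockwise (locked). The click spring begins to resist a cap turned about 61 degrees.
- collar (a joint): Sprung collar hidden in the canister, pushed round by the lugs: 0 = untouched, grows in rad as the cap turns clockwise. The lugs have 0.1 to 0.2 rad of play before they reach it, so at halfway (cap turned 0.785 rad) it reads about 0.65 to 0.7. Its spring, 0.1 N m per rad, turns the cap back.
- book: Grey bound book lying flat, 156 x 106 x 34 mm, origin at the centre of its underside. To be left alone.
- weight: Dark steel book weight, 90 x 45 x 25 mm, origin at the centre of its underside. To be left alone.
- brush: Dusting brush lying flat, handle to its -x, origin under its middle. To be left alone.

How it is judged:
By the outcome, as a careful person would: the job done as asked, in the order asked, and still so for the second after the job is handed in, while the arm keeps its last pose, push and grip.
It also fails if it takes over 61 s, if anything falls off the work surface, if the arm or the gripper's body presses on something with over 40 N, if the wrist force passes 120 N, or if a joint passes its speed limit or range.

ROBOT

A 6-joint arm with a two-finger parallel gripper is mounted at the origin on the work surface. World frame = base frame: x ahead of the robot, y to its left, z up, the work surface at z = 0. Lengths are in mm, angles in rad, forces in N, time in s.
With the tool pointing down it reaches from about 400 to 925 mm from the base axis. Payload 12.5 kg.
Tool frame: the origin (TCP) lies at the very end of the fingers, on their centre line; the grasp point (between the pads) lies 19 mm behind it; z points along the fingers, y is the line along which they close (so a half turn about z gives the same grasp; the last joint's range is limited). The gripper opens to 95 mm and grips with 3 to 60 N. Pads are 20 mm wide; open, the fingers measure 119 mm over their backs; the gripper's body (75 mm by 180 mm) begins 59 mm behind the grasp point.
Start: joints at [-1.364, 0.491, 1.559, -0, 1.092, -0.106], TCP at [192.351, -594.683, 214.661] pointing down, gripper open.
Joint ranges: [-3.1, 3.1], [-0.84, 2.19], [0.05, 2.79], [-1.13, 4.28], [0.06, 2.93], [-2.69, 2.69]. Speed limits (rad/s): [2.22, 2.22, 2.79, 3.14, 3.14, 3.14].

INTERFACE

Orientations are given as [roll, pitch, yaw] about the fixed x, y, z axes, in that order (R = Rz(yaw) Ry(pitch) Rx(roll)).
In Python, from cell import env gives the robot as it stands.
- The arm moves only by the tool pendant, called after "Call:" as name([rows], argument=value, ...), one row to a line, values as JSON. Schema: {"type":"object","properties":{"ticks":{"type":"array","items":{"type":"array","items":{"type":"number"},"minItems":5,"maxItems":5},"minItems":1,"maxItems":5},"only":{"type":"string"},"quiet":{"type":"boolean"},"lines":{"type":"string"}},"required":["ticks"],"additionalProperties":false}. ticks is a list of rows, 1 to 5 of them, each of 5 numbers: dx, dy, dz in mm, then a turn about the tool's z in rad, then the opening from 0.0 (shut) to 1.0 (fully open); each row is the pose to reach, as a shift and turn from the pose commanded when the call began, along the tool's axes at that moment; what a row does not reach only later rows make up. A row lasts 1/12 s, in which the tool goes at most 41.7 mm and 0.125 rad, less where a joint would pass 70% of its speed; a pose out of reach is approached as far as the arm can. The fingers move at their own pace and stop on an object; the grip force is fixed at half the most. Time passes only in rows, so rows that do not move let the fingers close. The tool returns the time, the measured TCP pose, the force, the opening and the grip force at its end. only (a regular expression) keeps the lines of the reply that match it, lines (a string "A,B") keeps lines A to B, and quiet returns only ok. Input that does not fit is refused with a message, and nothing moves.
- env.state(): the state, without advancing time (a new reading comes with each control period).
- env.read_camera(name): name is "scene" or "side" or "wrist"; returns (picture, depth): 384x512x3 uint8, red, green, blue; 384x512 float32, mm along the optical axis (not along the pixel's ray), 0 where there is no reading.
- env.camera_info(name): a dict with "vertical_fov" (degrees; the focal length in pixels is half the picture's height over the tangent of half this angle, whatever the lens; pixels are square), "cx", "cy" (the principal point, pixels), "origin" and "attitude" of the camera in the world. Camera axes: x right, y down, z forward; pixel columns grow to the right and rows downward; lengths in mm; the calibration is good to about 2 mm. A picture is of the moment at which its call begins: read the wrist's pose just before it. camera_info takes no time and is no camera call; for the wrist camera it gives the pose at the moment of the call.
- env.job_done(): hands the job in; it is judged then, once.
The state is a dict: "t": time; "joints": joint angles; "qvel": joint speeds; "tau": joint torques, N m; "eef_pos": TCP position; "tcp_rot": TCP orientation; "ft_force": force on the tool from outside, world axes, zero at the start; "moment": the same for the moment, N m; "opening": opening from 0.0 (shut) to 1.0 (fully open); "grip_force": force on a finger pad.
Only numpy, scipy, OpenCV 4.12 (cv2) and the standard library are available. Lean on these libraries where they do the work, as an engineer would, in place of code of your own. Each camera call takes 0.05 s, during which the arm holds its last target. There are 200 camera calls.

## Working session

There is one attempt and no reset: what is moved stays moved. The work goes in short steps, Python scripts to look and compute and a tool call to move; the robot and the scene stay as the last step left them, time stands still between calls to the robot, and variables do not carry over. Pictures are saved under pics/ and viewed, at most 10 in all, crops included, and the job is handed in when it is done.

```bash
ls; mkdir -p pics; python3 - <<'E'
from cell import env
import cv2,numpy as np
ims=[]
for n in ("scene","side"):
    i=env.camera_info(n);print(n,i)
    p,d=env.read_camera(n);np.savez(f"pics/{n}0.npz",p=p,d=d);ims.append(p[:,:,::-1])
cv2.imwrite("pics/a_scene.png",cv2.resize(ims[0],(800,600)))
cv2.imwrite("pics/a_side.png",cv2.resize(ims[1],(800,600)))
print(env.camera_info("wrist"));print(env.state())
E
```

```text
cell.py
pics
scene {'vertical_fov': 52.197484091371685, 'cx': 258.8891993544816, 'cy': 188.38456248052677, 'origin': array([1302.4338568 ,  157.60628963,  879.40138117]), 'attitude': array([-2.33384655e+00,  1.29586151e-03,  1.92232458e+00])}
side {'vertical_fov': 42.341357752149165, 'cx': 254.12420479808674, 'cy': 193.58151218329098, 'origin': array([ -59.93212406,  950.50447945, 1067.50263962]), 'attitude': array([-2.25352715,  0.00878411, -2.64263556])}
{'vertical_fov': 68.37874186057697, 'cx': 252.81946769658714, 'cy': 193.1053423873182, 'origin': array([ 266.47591507, -571.20732365,  384.15696366]), 'attitude': array([ 2.86011012e+00,  1.71786060e-03, -1.25767655e+00])}
{'t': 0.1, 'joints': array([-1.36359152e+00,  4.91512438e-01,  1.55940002e+00,  1.19046101e-05,
        1.09166674e+00, -1.05602132e-01]), 'qvel': array([-0.00038318, -0.00132246, -0.00165083,  0.00118708, -0.00038958,
        0.00033105]), 'tau': array([ 2.79774787e-03, -6.13622904e+01, -2.58605307e+01,  6.94000209e-02,
        4.69980575e-02, -6.46603053e-05]), 'eef_pos': array([ 192.31106003, -594.45585665,  214.1080378 ]), 'tcp_rot': array([-3.14061272e+00, -1.14487495e-04,  3.12801390e-01]), 'ft_force': array([ 1.07279852, -0.11537821,  0.12607923]), 'moment': array([-0.06640007, -0.00210292, -0.02918086]), 'grip_force': 0.0, 'opening': 1.0003863934602437}
```
View pics/a_scene.png

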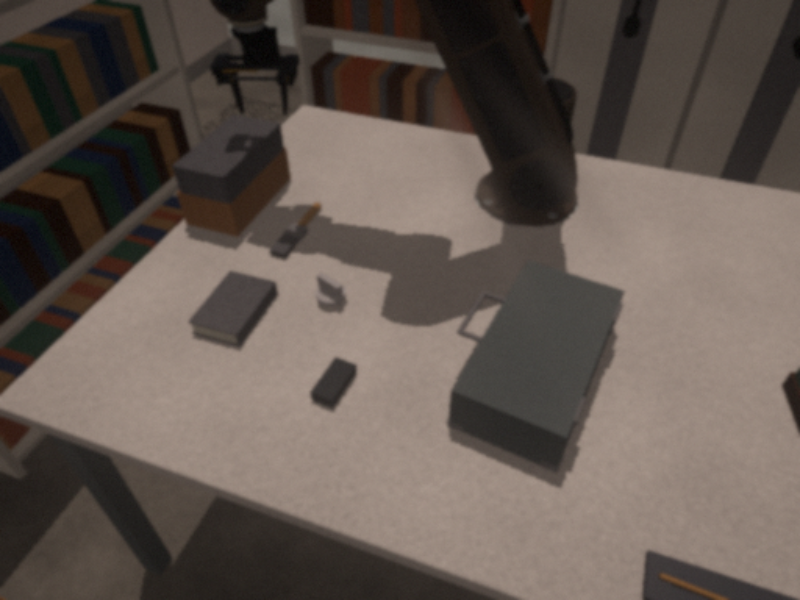

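View pics/a_side.png

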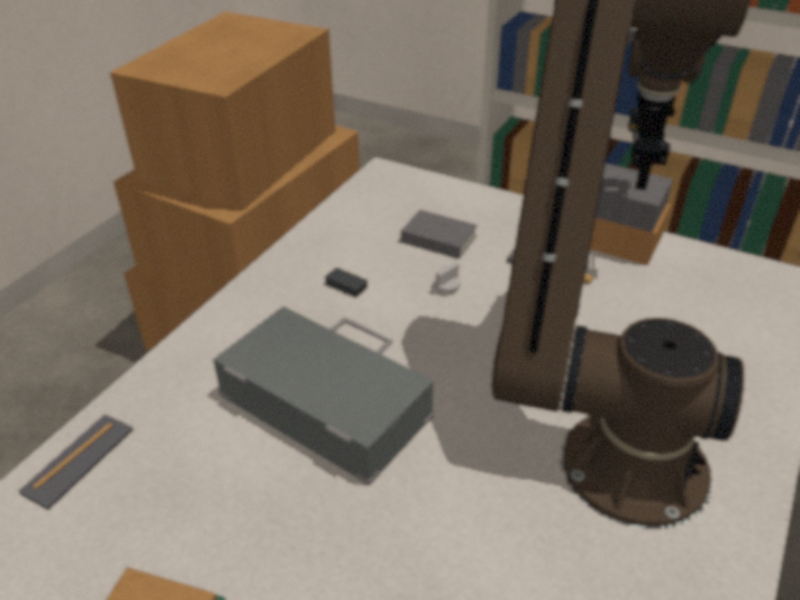

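The scene view shows the case, with its top face at about (540,350) and its handle at (482,317). The cap is at (330,292), the weight at (334,382), the book at (234,307) and the brush at (295,230). The side view shows the same objects: lid (325,380), handle (360,335), cap (450,280). Next I'll measure the lid, handle and cap.

```bash
cat > h.py <<'E'
import numpy as np, cv2
from scipy.spatial.transform import Rotation as R
from cell import env
def load(n,k):
    z=np.load(f"pics/{n}{k}.npz",allow_pickle=True);return z['p'],z['d']
def rays(i,uv):
    f=192/np.tan(np.radians(i["vertical_fov"])/2)
    uv=np.atleast_2d(uv).astype(float)
    c=np.c_[(uv[:,0]-i["cx"])/f,(uv[:,1]-i["cy"])/f,np.ones(len(uv))]
    return c@R.from_euler('xyz',i["attitude"]).as_matrix().T
def plane(i,uv,z):
    r=rays(i,uv);return i["origin"]+r*((z-i["origin"][2])/r[:,2])[:,None]
def cloud(i,d):
    v,u=np.mgrid[:384,:512]
    P=i["origin"]+rays(i,np.c_[u.ravel(),v.ravel()])*d.ravel()[:,None]
    P[d.ravel()==0]=np.nan
    return P.reshape(384,512,3)
E
python3 - <<'E'
from h import *
for n in ("scene","side"):
    i=env.camera_info(n);p,d=load(n,0);P=cloud(i,d)
    x,y,z=P[...,0],P[...,1],P[...,2]
    print(n,"table z",np.nanmedian(z[(abs(z)<15)]))
    m=((z>85)&(z<112)&(x>300)&(x<1000)&(y>-350)&(y<400)).astype(np.uint8)
    nl,l,s,c=cv2.connectedComponentsWithStats(m)
    for k in range(1,nl):
        if s[k,4]>800:
            q=l==k; print(k,s[k],"z",np.median(z[q]))
            print(" rect",cv2.minAreaRect(P[q][:,:2].astype(np.float32)))
            # ray-plane at z=98 after opening away the handle
            mm=cv2.morphologyEx(q.astype(np.uint8),cv2.MORPH_OPEN,np.ones((7,7)))
            v,u=np.nonzero(mm);W=plane(i,np.c_[u,v],98)[:,:2].astype(np.float32)
            rc=cv2.minAreaRect(W);print(" opened",rc,cv2.boxPoints(rc).round(0).tolist())
    m=((z>12)&(z<75)&(x>300)&(x<1000)&(y>-650)&(y<400)).astype(np.uint8)
    nl,l,s,c=cv2.connectedComponentsWithStats(m)
    for k in range(1,nl):
        if s[k,4]>40:
            q=l==k; print(k,s[k].tolist(),P[q].mean(0).round(),"zmax",np.percentile(z[q],97).round(),[np.round(e,1) for e in cv2.minAreaRect(P[q][:,:2].astype(np.float32))])
E
```

```text
scene table z 0.15731103600808183
1 [ 288  167  111  116 7653] z 98.10560064496735
 rect ((547.8233642578125, 116.17411804199219), (241.27264404296875, 365.5381164550781), 82.42312622070312)
 opened ((556.1356201171875, 135.87725830078125), (198.51402282714844, 368.8525085449219), 82.72681427001953) [[361.0, 61.0], [727.0, 14.0], [752.0, 211.0], [386.0, 258.0]]
1 [134, 121, 31, 28, 426] [ 366. -604.   44.] zmax 74.0 [array([ 360.6, -600.2]), array([ 53.7, 111.1]), np.float64(55.7)]
2 [172, 140, 25, 24, 258] [ 373. -464.   18.] zmax 22.0 [array([ 364.4, -465.7]), array([ 43.2, 128.1]), np.float64(89.0)]
3 [120, 173, 57, 46, 1479] [ 615. -456.   32.] zmax 37.0 [array([ 605.8, -462.1]), array([159.4, 109.7]), np.float64(1.1)]
4 [202, 174, 19, 22, 291] [ 515. -296.   35.] zmax 58.0 [array([ 511.1, -296.6]), array([52.5, 59.7]), np.float64(14.6)]
8 [198, 229, 30, 31, 490] [ 712. -195.   23.] zmax 28.0 [array([ 708.8, -197.5]), array([46.9, 90.7]), np.float64(84.7)]
14 [286, 256, 76, 45, 1136] [730. 116.  43.] zmax 73.0 [array([728.6, 114. ]), array([ 35.7, 194.1]), np.float64(1.5)]
18 [41
[... 366 characters left out ...]
, 366.16229248046875), 82.3785629272461) [[350.0, 64.0], [713.0, 15.0], [740.0, 218.0], [378.0, 266.0]]
1 [257, 134, 49, 30, 863] [ 601. -451.   31.] zmax 38.0 [array([ 605.7, -458.8]), array([160.5, 118.9]), np.float64(2.3)]
3 [278, 167, 17, 19, 240] [ 499. -290.   35.] zmax 57.0 [array([ 501.6, -291.4]), array([55.7, 63. ]), np.float64(26.3)]
5 [208, 171, 28, 17, 273] [ 702. -192.   22.] zmax 28.0 [array([ 703.7, -195.3]), array([51.4, 97.4]), np.float64(84.9)]
6 [138, 236, 140, 72, 2044] [495. 210.  44.] zmax 73.0 [array([520.6, 214.7]), array([408.6, 172.2]), np.float64(20.3)]
7 [55, 265, 17, 14, 83] [871. 381.  15.] zmax 21.0 [array([871.6, 376.2]), array([37.1, 45.4]), np.float64(0.3)]
```

Call:
pendant([
  [30, -28, 0, 0.11, 0.4],
  [60, -55, 0, 0.22, 0.4],
  [90, -83, 0, 0.33, 0.4],
  [120, -110, 0, 0.444, 0.4],
  [150, -138, 0, 0.444, 0.4],
])

```text
t: 0.52
eef_pos: [293.0, -415.5, 214.4]
tcp_rot: [-3.141, 0.0, -0.139]
ft_force: [1.3, 1.0, -0.6]
opening: 0.705
grip_force: 0.0
```

Call:
pendant([
  [15, -36, 0, 0, 0.4],
  [30, -72, 0, 0, 0.4],
  [45, -108, 0, 0, 0.4],
  [60, -144, 0, 0, 0.4],
  [75, -180, 0, 0, 0.4],
])

```text
t: 0.93
eef_pos: [391.0, -246.8, 214.6]
tcp_rot: [3.142, -0.0, -0.131]
ft_force: [0.8, -0.7, -0.5]
opening: 0.408
grip_force: 0.0
```

Call:
pendant([
  [15, -36, 0, 0, 0.4],
  [30, -72, 0, 0, 0.4],
  [45, -108, 0, 0, 0.4],
  [60, -144, 0, 0, 0.4],
  [75, -180, 0, 0, 0.4],
])

```text
t: 1.35
eef_pos: [489.0, -78.0, 214.6]
tcp_rot: [3.142, 0.0, -0.131]
ft_force: [0.4, -0.9, -0.5]
opening: 0.401
grip_force: 0.0
```

Call:
pendant([
  [15, -36, 0, 0, 0.4],
  [33, -72, 0, 0, 0.4],
  [33, -88, 20, 0, 0.4],
  [33, -88, 20, 0, 0.4],
])

```text
t: 1.68
eef_pos: [532.2, 6.1, 191.9]
tcp_rot: [-3.141, 0.004, -0.128]
ft_force: [0.0, -0.7, -0.8]
opening: 0.4
grip_force: 0.0
```

```bash
python3 - <<'E'
from h import *
i=env.camera_info("wrist");s=env.state();p,d=env.read_camera("wrist")
np.savez("pics/w1.npz",p=p,d=d,i=i)
print(s["eef_pos"],s["tcp_rot"],i["origin"],i["attitude"])
P=cloud(i,d);z=P[...,2];m=(z>85)&(z<110)
print(m.sum())
cv2.imwrite("pics/b_w1.png",p[:,:,::-1])
E
```

```text
[532.19214568   6.14333485 191.89668336] [-3.14137742  0.00368034 -0.12772291] [610.1253498   -4.80812855 361.60172778] [ 2.85587663e+00  1.27108790e-03 -1.69817086e+00]
55181
```

View pics/b_w1.png

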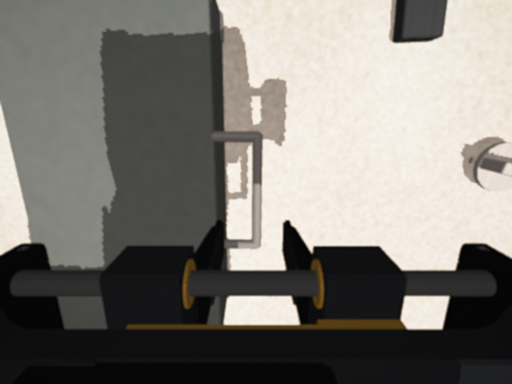

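The wrist view shows the handle bar along column ~257, from row 137 to row 243, between the fingertips at (220,225) and (288,225). The cap is at (497,165). Now I'll work out where the bar is in the world.

```bash
python3 - <<'E'
from h import *
i=np.load("pics/w1.npz",allow_pickle=True)["i"].item();p,d=load("w",1)
for z,uv in ((94,[[258,140],[256,200],[255,243]]),(98,[[213,5],[222,215]])): print(plane(i,uv,z).round(1).tolist())
P=cloud(i,d)
for r in (150,170,190,205):
    row=P[r,240:275];q=row[(row[:,2]>80)]
    print(r,len(q),q.mean(0).round(1))
E
```

```text
[[582.9, -5.9, 94.0], [524.7, 3.3, 94.0], [478.2, 10.1, 94.0]]
[[695.6, 17.2, 98.0], [514.7, 38.7, 98.0]]
150 10 [574.4  -3.3  98. ]
170 10 [555.6  -1.   98.2]
190 10 [536.    1.4  97.9]
205 10 [520.9   3.3  98.3]
```

Call:
pendant([
  [0, 3, 25, 0, 0.4],
  [0, 3, 60, 0, 0.4],
  [0, 3, 95, 0, 0.4],
  [0, 3, 117, 0, 0.4],
  [0, 3, 117, 0, 0.4],
])

```text
t: 2.15
eef_pos: [530.3, -0.9, 74.5]
tcp_rot: [3.141, 0.006, -0.132]
ft_force: [0.3, 0.4, 0.4]
opening: 0.398
grip_force: 0.0
```

Call:
pendant([
  [0, 0, 0, 0, 0],
  [0, 0, 0, 0, 0],
  [0, 0, 0, 0, 0],
  [0, 0, 0, 0, 0],
  [0, 0, 0, 0, 0],
])

```text
t: 2.57
eef_pos: [533.1, 1.6, 79.0]
tcp_rot: [-3.139, -0.003, -0.133]
ft_force: [5.7, 42.7, 4.5]
opening: 0.109
grip_force: 21.5
```

Call:
pendant([
  [0, 0, 0, 0, 0],
  [0, 0, 0, 0, 0],
])

```text
t: 2.73
eef_pos: [533.2, 2.2, 79.0]
tcp_rot: [-3.139, -0.003, -0.132]
ft_force: [2.7, 20.5, 5.3]
opening: 0.098
grip_force: 30.0
```

```bash
python3 -c "
import numpy as np
th=np.r_[0,np.cumsum([.03,.04,.05,.06,.07]+[.07]*15+[.07]*4+[.05,.05,.03])]
a=th+.017
y=-230*(np.cos(.017)-np.cos(a));z=-230*(np.sin(a)-.017)
for k in range(0,len(th)-1,5):
  print(th[k].round(2),[[0,round(y[j]-y[k]),round(z[j]-z[k]),0,0] for j in range(k+1,min(k+6,len(th)))],th[min(k+5,len(th)-1)].round(3))"
```

```text
0.0 [[0, 0, -7, 0, 0], [0, -1, -16, 0, 0], [0, -2, -28, 0, 0], [0, -4, -41, 0, 0], [0, -8, -57, 0, 0]] 0.25
0.25 [[0, -5, -15, 0, 0], [0, -11, -30, 0, 0], [0, -18, -45, 0, 0], [0, -25, -59, 0, 0], [0, -34, -72, 0, 0]] 0.6
0.6 [[0, -10, -13, 0, 0], [0, -20, -25, 0, 0], [0, -32, -36, 0, 0], [0, -44, -47, 0, 0], [0, -57, -56, 0, 0]] 0.95
0.95 [[0, -14, -9, 0, 0], [0, -28, -16, 0, 0], [0, -42, -23, 0, 0], [0, -57, -29, 0, 0], [0, -73, -33, 0, 0]] 1.3
1.3 [[0, -16, -3, 0, 0], [0, -32, -6, 0, 0], [0, -48, -7, 0, 0], [0, -64, -7, 0, 0], [0, -75, -7, 0, 0]] 1.63
1.63 [[0, -11, 1, 0, 0], [0, -18, 2, 0, 0]] 1.71
```

Call:
pendant([
  [0, 0, -7, 0, 0],
  [0, -1, -16, 0, 0],
  [0, -2, -28, 0, 0],
  [0, -4, -41, 0, 0],
  [0, -8, -57, 0, 0],
])

```text
t: 3.15
eef_pos: [534.2, 10.4, 135.4]
tcp_rot: [-3.138, -0.002, -0.132]
ft_force: [10.3, 24.5, -10.0]
opening: 0.094
grip_force: 30.0
```

Call:
pendant([
  [0, -5, -15, 0, 0],
  [0, -11, -30, 0, 0],
  [0, -18, -45, 0, 0],
  [0, -25, -59, 0, 0],
  [0, -34, -72, 0, 0],
])

```text
t: 3.57
eef_pos: [538.4, 44.9, 207.0]
tcp_rot: [-3.136, -0.002, -0.132]
ft_force: [11.2, 20.3, -18.6]
opening: 0.096
grip_force: 30.0
```

Call:
pendant([
  [0, -11, -13, 0, 0],
  [0, -22, -25, 0, 0],
  [0, -34, -36, 0, 0],
  [0, -46, -47, 0, 0],
  [0, -59, -56, 0, 0],
])

```text
t: 3.98
eef_pos: [545.9, 100.9, 263.8]
tcp_rot: [-3.141, -0.002, -0.131]
ft_force: [6.0, -0.9, -3.7]
opening: 0.095
grip_force: 30.0
```

Call:
pendant([
  [0, -14, -9, 0, 0],
  [0, -28, -16, 0, 0],
  [0, -42, -23, 0, 0],
  [0, -57, -29, 0, 0],
  [0, -73, -33, 0, 0],
])

```text
t: 4.4
eef_pos: [555.5, 173.3, 297.5]
tcp_rot: [3.141, -0.003, -0.131]
ft_force: [2.9, -4.2, 8.2]
opening: 0.095
grip_force: 30.0
```

Call:
pendant([
  [0, -16, -3, 0, 0],
  [0, -32, -6, 0, 0],
  [0, -48, -7, 0, 0],
  [0, -62, -7, 0, 0],
  [0, -75, -7, 0, 0],
])

```text
t: 4.82
eef_pos: [565.4, 248.3, 303.2]
tcp_rot: [-3.141, -0.002, -0.131]
ft_force: [6.9, -2.3, -2.8]
opening: 0.094
grip_force: 30.0
```

Call:
pendant([
  [0, -11, 1, 0, 0],
  [0, -18, 2, 0, 0],
  [0, -18, 2, 0, 0],
])

```text
t: 5.07
eef_pos: [567.8, 266.7, 300.7]
tcp_rot: [-3.141, -0.001, -0.13]
ft_force: [6.7, -1.9, 2.4]
opening: 0.096
grip_force: 30.0
```

Call:
pendant([
  [0, 0, 0, 0, 0.4],
  [0, 0, 0, 0, 0.4],
  [0, 0, 0, 0, 0.4],
  [0, 0, -20, 0, 0.4],
  [0, 0, -45, 0, 0.4],
])

```text
t: 5.48
eef_pos: [566.2, 264.6, 344.2]
tcp_rot: [3.14, 0.005, -0.131]
ft_force: [-0.5, -0.2, 0.1]
opening: 0.371
grip_force: 0.0
```

Call:
pendant([
  [0, 36, -10, 0, 0.8],
  [0, 72, -20, 0, 0.8],
  [0, 110, -20, 0, 0.8],
  [0, 150, -20, 0, 0.8],
  [0, 190, -20, 0, 0.8],
])

```text
t: 5.9
eef_pos: [541.3, 75.1, 365.7]
tcp_rot: [-3.141, 0.0, -0.131]
ft_force: [0.6, -0.0, -0.1]
opening: 0.69
grip_force: 0.0
```

Call:
pendant([
  [0, 40, 0, 0, 0.8],
  [0, 70, 0, 0, 0.8],
  [0, 70, 0, 0, 0.8],
])

```text
t: 6.15
eef_pos: [532.2, 2.9, 365.7]
tcp_rot: [3.141, 0.001, -0.135]
ft_force: [0.6, 0.4, -0.1]
opening: 0.794
grip_force: 0.0
```

```bash
python3 - <<'E'
from h import *
P={}
for n in ("scene","wrist"):
    i=env.camera_info(n);p,d=env.read_camera(n);np.savez(f"pics/{n}2.npz",p=p,d=d,i=i);P[n]=p
c=P["scene"][120:330,200:480]
cv2.imwrite("pics/c.png",np.vstack([cv2.resize(c,(400,300)),cv2.resize(P["wrist"],(400,300))])[:,:,::-1])
E
```

```text
(no output)
```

View pics/c.png

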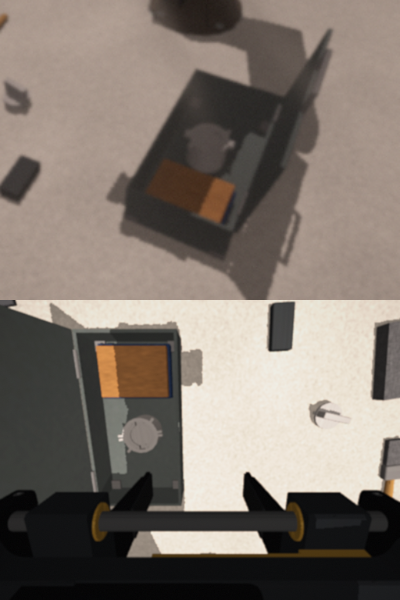

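The lid is open, leaning back past vertical. In the scene crop the canister is at (210,145) and the books at (190,190). In the wrist picture below it, the canister is at full-picture pixel ~(179,170) and the cap at ~(418,147), with its bar running slightly off the horizontal.

```bash
python3 - <<'E'
from h import *
i=np.load("pics/wrist2.npz",allow_pickle=True)["i"].item();p,d=load("wrist",2);P=cloud(i,d)
print(i["origin"],R.from_euler('xyz',i["attitude"]).as_matrix()[:,2])
z=P[...,2]
for nm,b,lo,hi in (("neck",(120,240,120,220),60,78),("cap all",(370,480,110,190),8,70),("bar",(370,480,110,190),48,66),("disc",(370,480,110,190),16,30)):
    m=np.zeros(z.shape,np.uint8);a=z[b[2]:b[3],b[0]:b[1]];m[b[2]:b[3],b[0]:b[1]]=(a>lo)&(a<hi)
    n,l,s,c=cv2.connectedComponentsWithStats(m)
    if n<2: print(nm,'none');continue
    k=1+np.argmax(s[1:,4]);q=l==k
    print(nm,s[k],P[q].mean(0).round(1),np.median(z[q]).round(1),cv2.minAreaRect(P[q][:,:2].astype(np.float32)),cv2.minEnclosingCircle(P[q][:,:2].astype(np.float32)))
# lid angle from scene
i=np.load("pics/scene2.npz",allow_pickle=True)["i"].item();p,d=load("scene",2);P=cloud(i,d);x,y,z=P[...,0],P[...,1],P[...,2]
q=(z>130)&(z<290)&(x>380)&(x<800)&(y>200)&(y<330);Q=P[q]@np.array([[.9914,.1305,0],[-.1305,.9914,0],[0,0,1]]).T.T if 0 else P[q]
yy=Q[:,0]*.1305+Q[:,1]*.9914;print(len(Q),"lid slope",np.pi/2+np.arctan(np.polyfit(Q[:,2],yy,1)[0]), yy.mean())
E
```

```text
[609.9041507   -6.55698951 535.67562304] [-0.27615117  0.03849134 -0.96034314]
neck [ 151  151   57   45 1211] [527.4 130.7  68.4] 68.6 ((526.3953857421875, 131.2262420654297), (75.61495208740234, 91.38593292236328), 22.66214942932129) ((526.4630737304688, 131.18927001953125), 47.94581985473633)
cap all [ 402  132   47   34 1066] [ 506.  -293.5   32.1] 22.4 ((504.69927978515625, -296.55255126953125), (59.91602325439453, 60.979736328125), 68.53772735595703) ((504.612548828125, -296.93365478515625), 31.11775779724121)
bar [412 144  37  15 306] [ 505.2 -295.1   55.4] 55.6 ((504.6647644042969, -296.6327819824219), (59.31798553466797, 13.919637680053711), 69.82610321044922) ((504.65582275390625, -296.80474853515625), 29.998125076293945)
disc [402 132  36  34 707] [ 505.7 -294.5   21.7] 21.8 ((504.6780090332031, -296.606689453125), (59.79972839355469, 60.979736328125), 68.53772735595703) ((504.612548828125, -296.93365478515625), 31.11775779724121)
1677 lid slope 1.764795274136208 326.2174542075903
```

```bash
python3 - <<'E'
from h import *
i=np.load("pics/wrist2.npz",allow_pickle=True)["i"].item();p,d=load("wrist",2);P=cloud(i,d)
z=P[...,2];b=np.zeros(z.shape,bool);b[120:220,120:240]=1
c=np.array([526.4,131.2]);r=np.hypot(P[...,0]-c[0],P[...,1]-c[1]);a=np.degrees(np.arctan2(P[...,1]-c[1],P[...,0]-c[0]))
q=b&(r>40)&(r<50)&(z>50);print("pips",sorted(zip(a[q].round(),r[q].round(),z[q].round())))
h=b&(z<64)&(r<35);v,u=np.nonzero(h)
ring=[]
for t in range(-180,180,6):
    s=b&(r>23.5)&(r<30.5)&(abs((a-t+180)%360-180)<4)
    ring.append((t,int(np.median(z[s])) if s.any() else None))
print(ring)
x0,y0=140,140
cv2.imwrite("pics/d.png",cv2.resize(p[140:210,140:220],(800,700),interpolation=cv2.INTER_CUBIC)[:600,:,::-1])
E
```

```text
pips [(np.float64(-99.0), np.float64(41.0), np.float64(69.0)), (np.float64(-99.0), np.float64(44.0), np.float64(69.0)), (np.float64(-99.0), np.float64(46.0), np.float64(69.0)), (np.float64(-99.0), np.float64(47.0), np.float64(69.0)), (np.float64(-99.0), np.float64(48.0), np.float64(60.0)), (np.float64(-98.0), np.float64(43.0), np.float64(70.0)), (np.float64(-97.0), np.float64(44.0), np.float64(68.0)), (np.float64(-97.0), np.float64(47.0), np.float64(68.0)), (np.float64(-96.0), np.float64(41.0), np.float64(69.0)), (np.float64(-96.0), np.float64(43.0), np.float64(70.0)), (np.float64(-96.0), np.float64(46.0), np.float64(69.0)), (np.float64(-95.0), np.float64(44.0), np.float64(67.0)), (np.float64(-95.0), np.float64(48.0), np.float64(69.0)), (np.float64(-94.0), np.float64(41.0), np.float64(67.0)), (np.float64(-94.0), np.float64(42.0), np.float64(62.0)), (np.float64(-94.0), np.float64(43.0), np.float64(62.0)), (np.float64(-94.0), np.float64(43.0), np.float64(69.0)), (np.float64(-94.0), np.float64(45.0), np.float64(63.0)), (np.float64(-94.0), np.float64(46.0), np.float64(69.0)), (np.float64
[... 5834 characters left out ...]
(138.0), np.float64(44.0), np.float64(62.0))]
[(-180, 56), (-174, 55), (-168, 68), (-162, 68), (-156, 68), (-150, 68), (-144, 68), (-138, 68), (-132, 68), (-126, 68), (-120, 69), (-114, 68), (-108, 68), (-102, 69), (-96, 68), (-90, 68), (-84, 68), (-78, 69), (-72, 69), (-66, 69), (-60, 68), (-54, 68), (-48, 68), (-42, 68), (-36, 68), (-30, 68), (-24, 68), (-18, 68), (-12, 66), (-6, 56), (0, 56), (6, 56), (12, 61), (18, 68), (24, 68), (30, 68), (36, 68), (42, 68), (48, 69), (54, 68), (60, 69), (66, 68), (72, 68), (78, 68), (84, 69), (90, 69), (96, 68), (102, 68), (108, 69), (114, 68), (120, 68), (126, 68), (132, 68), (138, 68), (144, 68), (150, 68), (156, 68), (162, 65), (168, 57), (174, 56)]
```

View pics/d.png

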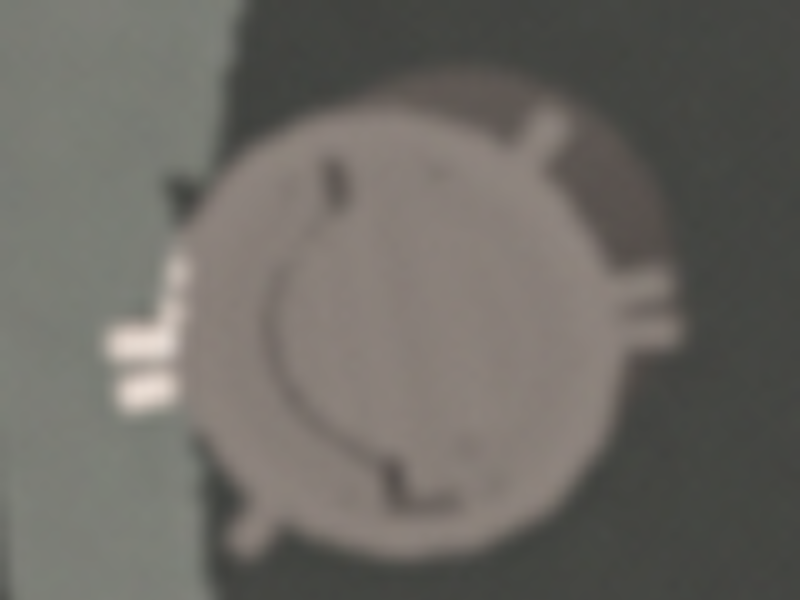

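The crop shows the neck with single pips at (545,130) and (250,530), pairs at (645,310) and (140,365), and slots at the top (335,185) and bottom (395,485). By depth, the singles are at -46°/134° and the pairs at -91°/89°, so the slots are at about -1°. Next I'll go above the cap.

```bash
python3 -c "
from cell import env;s=env.state();print(s['joints'].round(3))"
```

```text
[-0.112  0.235  1.551  0.     1.356  1.592]
```

Call:
pendant([
  [1, 32, 23, -0.12, 0.4],
  [3, 64, 46, -0.24, 0.4],
  [4, 96, 69, -0.36, 0.4],
  [6, 128, 92, -0.48, 0.4],
  [7, 160, 115, -0.6, 0.4],
])

```text
t: 6.67
eef_pos: [519.2, -152.5, 249.6]
tcp_rot: [-3.141, -0.0, 0.476]
ft_force: [1.1, -0.2, -0.7]
opening: 0.506
grip_force: 0.0
```

Call:
pendant([
  [-15, 24, 20, -0.12, 0.4],
  [-30, 47, 40, -0.24, 0.4],
  [-45, 71, 60, -0.36, 0.4],
  [-60, 94, 80, -0.48, 0.4],
  [-75, 118, 101, -0.6, 0.4],
])

```text
t: 7.08
eef_pos: [506.1, -291.6, 148.6]
tcp_rot: [-3.141, -0.0, 1.076]
ft_force: [0.5, -0.4, 0.2]
opening: 0.399
grip_force: 0.0
```

Call:
pendant([
  [0, 0, 0, -0.1, 0.4],
  [0, 0, 0, -0.149, 0.4],
  [0, 0, 0, -0.149, 0.4],
  [0, 0, 0, -0.149, 0.4],
])

```text
t: 7.42
eef_pos: [506.2, -290.8, 149.5]
tcp_rot: [-3.141, -0.0, 1.217]
ft_force: [0.8, -0.1, -0.5]
opening: 0.395
grip_force: 0.0
```

```bash
cat > cap.py <<'E'
from h import *
import sys
k=sys.argv[1]
i=env.camera_info("wrist");s=env.state();p,d=env.read_camera("wrist")
np.savez(f"pics/w{k}.npz",p=p,d=d,i=i);P=cloud(i,d);z=P[...,2]
near=np.hypot(P[...,0]-504.7,P[...,1]+296.6)<45
for lo,hi in ((50,62),(17,28)):
    q=near&(z>lo)&(z<hi);r=cv2.minAreaRect(P[q][:,:2].astype(np.float32));print(q.sum(),np.median(z[q]).round(1),r,cv2.minEnclosingCircle(P[q][:,:2].astype(np.float32)))
print(s["eef_pos"],s["tcp_rot"],s["joints"].round(3))
E
python3 cap.py 3
```

```text
840 55.8 ((504.25518798828125, -298.38525390625), (59.627098083496094, 13.7369384765625), 70.21855163574219) ((504.3559875488281, -298.4988708496094), 30.102983474731445)
1658 22.0 ((504.5687561035156, -297.6337585449219), (59.65247344970703, 61.28732681274414), 72.56285095214844) ((504.2607727050781, -298.4102783203125), 30.84271812438965)
[ 506.16755462 -290.77048396  149.50955052] [-3.14133023e+00 -2.33810796e-04  1.21696151e+00] [-0.635  0.506  1.734  0.     0.902 -0.281]
```

Call:
pendant([
  [-7, 1, 30, -0.008, 0.4],
  [-7, 1, 65, -0.008, 0.4],
  [-7, 1, 95, -0.008, 0.4],
  [-7, 1, 115, -0.008, 0.4],
  [-7, 1, 122, -0.008, 0.4],
])

```text
t: 7.88
eef_pos: [503.5, -297.3, 25.0]
tcp_rot: [-3.138, -0.001, 1.225]
ft_force: [0.5, -0.3, -0.9]
opening: 0.399
grip_force: 0.0
```

Call:
pendant([
  [0, 0, 0, 0, 0.4],
  [0, 0, 0, 0, 0],
  [0, 0, 0, 0, 0],
  [0, 0, 0, 0, 0],
  [0, 0, 0, 0, 0],
])

```text
t: 8.3
eef_pos: [504.6, -298.9, 28.9]
tcp_rot: [3.14, 0.001, 1.226]
ft_force: [0.2, -0.3, 0.2]
opening: 0.179
grip_force: 0.0
```

Call:
pendant([
  [0, 0, 0, 0, 0],
  [0, 0, 0, 0, 0],
])

```text
t: 8.47
eef_pos: [504.5, -298.9, 28.7]
tcp_rot: [3.14, 0.001, 1.226]
ft_force: [-0.1, 0.7, 6.6]
opening: 0.143
grip_force: 30.0
```

Call:
pendant([
  [0, 0, -15, 0, 0],
  [0, 0, -40, 0.12, 0],
  [0, 0, -72, 0.24, 0],
  [0, 0, -105, 0.37, 0],
  [0, 0, -131, 0.5, 0],
])

```text
t: 8.88
eef_pos: [504.1, -298.7, 161.0]
tcp_rot: [3.14, -0.0, 0.73]
ft_force: [0.3, -0.2, -1.3]
opening: 0.148
grip_force: 30.0
```

Call:
pendant([
  [22, -34, 0, 0.1, 0],
  [44, -67, 0, 0.2, 0],
  [66, -101, 0, 0.3, 0],
  [88, -134, 0, 0.4, 0],
  [110, -168, 0, 0.5, 0],
])

```text
t: 9.3
eef_pos: [472.1, -98.8, 158.9]
tcp_rot: [3.141, -0.0, 0.23]
ft_force: [1.3, 0.6, -1.0]
opening: 0.144
grip_force: 30.0
```

Call:
pendant([
  [3, -38, 0, 0.06, 0],
  [6, -76, 0, 0.12, 0],
  [9, -114, 0, 0.18, 0],
  [12, -152, 0, 0.243, 0],
  [15, -190, 0, 0.243, 0],
])

```text
t: 9.72
eef_pos: [442.3, 89.6, 158.9]
tcp_rot: [3.142, -0.0, -0.011]
ft_force: [1.7, -0.2, -1.1]
opening: 0.146
grip_force: 30.0
```

Call:
pendant([
  [-3, -20, 0, 0, 0],
  [-6, -43, 0, 0, 0],
  [-6, -43, 0, 0, 0],
  [-6, -43, 0, 0, 0],
  [-6, -43, 0, 0, 0],
])

```text
t: 10.13
eef_pos: [437.3, 130.8, 158.7]
tcp_rot: [3.141, -0.0, -0.007]
ft_force: [-0.1, 0.4, -1.0]
opening: 0.145
grip_force: 30.0
```

```bash
cat > can.py <<'E'
from h import *
import sys
k=sys.argv[1]
i=env.camera_info("wrist");s=env.state();p,d=env.read_camera("wrist")
np.savez(f"pics/w{k}.npz",p=p,d=d,i=i);P=cloud(i,d);z=P[...,2]
r=np.hypot(P[...,0]-526.4,P[...,1]-131.2)
q=(r<46)&(abs(z-68.5)<4);Q=P[q][:,:2].astype(np.float32)
print("neck",q.sum(),np.median(z[q]).round(1),cv2.minEnclosingCircle(Q),cv2.fitEllipse(cv2.convexHull(Q)))
m=((r<34)&(abs(z-68.5)>6)).astype(np.uint8);n,l,st,c=cv2.connectedComponentsWithStats(m)
for j in range(1,n):
    if st[j,4]>30: print("hole",st[j],P[l==j].mean(0).round(1),cv2.minAreaRect(P[l==j][:,:2].astype(np.float32)))
a=np.arctan2(P[...,1]-131.2,P[...,0]-526.4)
for t in (-46,134,-91,89):
    q=(abs((np.degrees(a)-t+180)%360-180)<14)&(r>41)&(r<50)&(abs(z-68.5)<3)
    if q.any(): print(t,q.sum(),P[q].mean(0).round(2))
print(s["eef_pos"],s["tcp_rot"],s["joints"].round(3))
cv2.imwrite(f"pics/e{k}.png",p[:,:,::-1])
E
python3 can.py 4
```

```text
neck 4365 68.6 ((526.2791748046875, 131.206787109375), 45.98060607910156) ((526.3040771484375, 131.3035430908203), (75.09452819824219, 95.1324234008789), 19.25225257873535)
hole [ 227   61   49   73 2297] [527.4 131.1  56.1] ((526.4144897460938, 131.05601501464844), (58.05729293823242, 44.55571746826172), 31.82292366027832)
-46 62 [557.01  98.86  68.54]
134 47 [495.43 163.2   68.61]
-91 101 [525.52  86.75  68.44]
89 101 [527.19 175.29  68.64]
[437.34530374 130.75336892 158.68776409] [ 3.14140832e+00 -8.07549341e-05 -6.84026737e-03] [ 0.146  0.332  2.023 -0.     0.786  1.724]
```

View pics/e4.png

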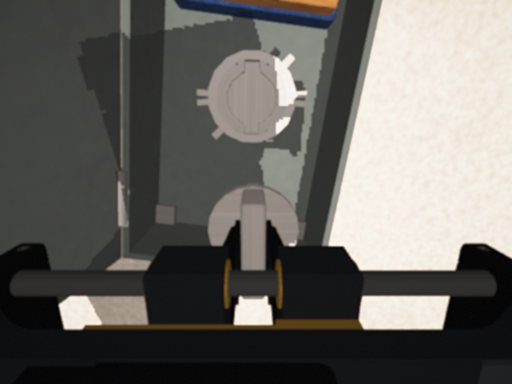

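The wrist view shows the canister neck at (250,96), with its slots nearly along the picture's vertical. The held cap is at (252,220), gripped centrally with its bar upright in the picture. Now I'll measure the held cap against the tool with the same camera.

```bash
python3 - <<'E'
from h import *
from scipy.optimize import least_squares
i=np.load("pics/w4.npz",allow_pickle=True)["i"].item();p,d=load("w",4);P=cloud(i,d);z=P[...,2]
b=np.zeros(z.shape,bool);b[170:250,200:305]=1
q=b&(abs(z-186)<4);Q=P[q]
print("bar",q.sum(),np.median(Q[:,2]),"xmax",np.percentile(Q[:,0],[90,98,100]),"y mid by row:")
for r in (195,205,215):
    w=P[r][q[r]];print(r,w[:,0].mean().round(1),w[:,1].min().round(1),w[:,1].max().round(1))
q=b&(abs(z-152)<4);Q=P[q][:,:2].astype(np.float32);print("disc",q.sum(),np.median(P[q][:,2]))
H=cv2.convexHull(Q)[:,0];H=H[H[:,0]>450]
s=least_squares(lambda c:np.hypot(H[:,0]-c[0],H[:,1]-c[1])-31,[437,131]);print(s.x,abs(s.fun).max())
E
```

```text
bar 1399 185.87938454770176 xmax [465.69033561 467.60638857 468.00009902] y mid by row:<stdin>:8: RuntimeWarning: Mean of empty slice.
  ret = ret.dtype.type(ret / rcount)
Traceback (most recent call last):
ValueError: zero-size array to reduction operation minimum which has no identity
```

```bash
python3 - <<'E'
from h import *
from scipy.optimize import least_squares
i=np.load("pics/w4.npz",allow_pickle=True)["i"].item();p,d=load("w",4);P=cloud(i,d);z=P[...,2]
b=np.zeros(z.shape,bool);b[170:250,200:305]=1
q=b&(abs(z-186)<4);Q=P[q];Q=Q[(Q[:,0]>455)]
print("bar",Q[:,1].min(),Q[:,1].max(),cv2.minAreaRect(Q[:,:2].astype(np.float32)))
q=b&(abs(z-152)<4);Q=P[q][:,:2].astype(np.float32);print("disc",q.sum())
H=cv2.convexHull(Q)[:,0];H=H[H[:,0]>445]
s=least_squares(lambda c:np.hypot(H[:,0]-c[0],H[:,1]-c[1])-31,[437,131]);print(s.x,abs(s.fun).max(),len(H))
E
```

```text
bar 123.21620874562339 136.99478268375626 ((461.5179443359375, 130.1408233642578), (12.931537628173828, 13.801827430725098), 0.4571608901023865)
disc 2572
[437.63187744 130.22739221] 0.32122458072104365 22
```

Call:
pendant([
  [30, -1, 0, 0.013, 0],
  [60, -1, 0, 0.013, 0],
  [89, -1, 0, 0.013, 0],
  [89, -1, 0, 0.013, 0],
  [89, -1, 0, 0.013, 0],
])

```text
t: 10.6
eef_pos: [527.2, 130.1, 158.0]
tcp_rot: [3.141, 0.001, -0.022]
ft_force: [-0.8, -0.5, -1.5]
opening: 0.146
grip_force: 30.0
```

Call:
pendant([
  [0, 0, 20, 0, 0],
  [0, 0, 42, 0, 0],
  [0, 0, 54, 0, 0],
  [0, 0, 54, 0, 0],
  [0, 0, 54, 0, 0],
])

```text
t: 11.02
eef_pos: [525.7, 130.8, 104.6]
tcp_rot: [3.141, 0.001, -0.021]
ft_force: [0.0, -0.1, -1.6]
opening: 0.146
grip_force: 30.0
```

```bash
python3 -c "
from cell import env;s=env.state();print(s['eef_pos'],s['tcp_rot'],s['ft_force'],s['moment'])"
```

```text
[525.72674301 130.83235359 104.58245445] [ 3.14128558e+00  1.40891820e-03 -2.08191359e-02] [ 3.90724038e-04 -5.91668135e-02 -1.56360146e+00] [0.01238856 0.00233399 0.06759677]
```

Call:
pendant([
  [0.3, -0.7, 3, 0, 0],
  [0.3, -0.7, 6, 0, 0],
  [0.3, -0.7, 9, 0, 0],
  [0.3, -0.7, 12, 0, 0],
  [0.3, -0.7, 12, 0, 0],
])

```text
t: 11.43
eef_pos: [526.5, 132.0, 92.3]
tcp_rot: [3.141, 0.0, -0.02]
ft_force: [-0.9, -1.1, -2.0]
opening: 0.144
grip_force: 30.0
```

Call:
pendant([
  [0, 0, 3, 0, 0],
  [0, 0, 6, 0, 0],
  [0, 0, 8, 0, 0],
  [0, 0, 8, 0, 0],
  [0, 0, 8, 0, 0],
])

```text
t: 11.85
eef_pos: [526.7, 132.0, 84.6]
tcp_rot: [3.141, -0.0, -0.02]
ft_force: [0.2, -0.1, 1.3]
opening: 0.148
grip_force: 30.0
```

Call:
pendant([
  [0, 0, 0.5, 0, 0],
  [0, 0, 1, 0, 0],
  [0, 0, 1, 0, 0],
  [0, 0, 1, 0, 0],
])

```text
t: 12.18
eef_pos: [526.8, 132.0, 84.6]
tcp_rot: [3.142, -0.001, -0.02]
ft_force: [-3.1, -0.6, 12.9]
opening: 0.148
grip_force: 30.0
```

Call:
pendant([
  [0, 0, -0.4, 0.05, 0],
  [0, 0, -0.4, 0.11, 0],
  [0, 0, -0.4, 0.17, 0],
  [0, 0, -0.4, 0.23, 0],
  [0, 0, -0.4, 0.29, 0],
])

```text
t: 12.6
eef_pos: [527.1, 131.9, 84.6]
tcp_rot: [-3.141, -0.001, -0.313]
ft_force: [-0.8, -1.4, 7.7]
opening: 0.143
grip_force: 30.0
```

```bash
python3 -c "
from cell import env;s=env.state();print(s['moment'],s['joints'].round(3))"
```

```text
[-0.30054088  0.35565662  0.09917407] [ 1.240e-01  5.480e-01  1.889e+00 -1.000e-03  7.030e-01  2.008e+00]
```

Turning freely, with no side loads. I'll continue to halfway.

Call:
pendant([
  [0, 0, 0, 0.06, 0],
  [0, 0, 0, 0.12, 0],
  [0, 0, 0, 0.18, 0],
  [0, 0, 0, 0.24, 0],
  [0, 0, 0, 0.3, 0],
])

```text
t: 13.02
eef_pos: [527.0, 131.8, 84.6]
tcp_rot: [-3.141, -0.001, -0.613]
ft_force: [-1.7, -2.1, 7.0]
opening: 0.147
grip_force: 30.0
```

Call:
pendant([
  [0, 0, 0, 0.06, 0],
  [0, 0, 0, 0.12, 0],
  [0, 0, 0, 0.17, 0],
  [0, 0, 0, 0.195, 0],
  [0, 0, 0, 0.195, 0],
])

```text
t: 13.43
eef_pos: [527.0, 131.9, 84.6]
tcp_rot: [-3.141, -0.001, -0.807]
ft_force: [-1.5, -2.3, 7.1]
opening: 0.145
grip_force: 30.0
```

Call:
pendant([
  [0, 0, 0, 0, 0],
  [0, 0, 0, 0, 0],
  [0, 0, 0, 0, 0],
])

```text
t: 13.68
eef_pos: [527.0, 131.9, 84.6]
tcp_rot: [-3.141, -0.001, -0.805]
ft_force: [-1.7, -2.7, 8.0]
opening: 0.144
grip_force: 30.0
```

```bash
python3 can.py 5
```

```text
neck 2288 68.5 ((531.128662109375, 125.78103637695312), 41.40739440917969) ((527.7741088867188, 128.53329467773438), (75.13612365722656, 87.92866516113281), 18.436786651611328)
hole [  138   186   237   198 23675] [541.2 115.7 171.7] ((529.8375244140625, 127.23438262939453), (61.68743133544922, 59.58803939819336), 4.007816314697266)
-46 100 [557.37  98.83  68.57]
-91 177 [525.93  86.69  68.28]
[527.00252888 131.8824521   84.58118044] [-3.14106814e+00 -8.23131152e-04 -8.05121495e-01] [ 1.240e-01  5.480e-01  1.889e+00 -1.000e-03  7.030e-01  2.500e+00]
```

View pics/e5.png

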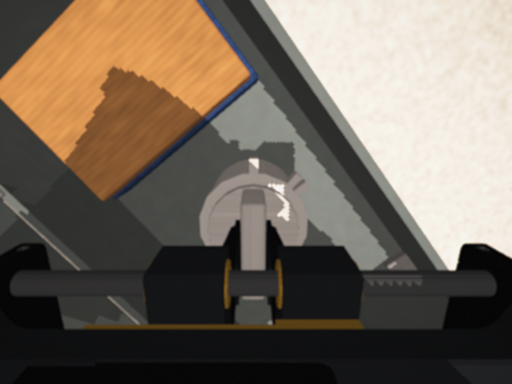

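The bar (254,200) points straight at the single pip at (254,163). One numeric check of cap height and bar angle before handing in.

```bash
python3 - <<'E'
from h import *
i=np.load("pics/w5.npz",allow_pickle=True)["i"].item();p,d=load("w",5);P=cloud(i,d);z=P[...,2]
b=np.zeros(z.shape,bool);b[150:250,190:320]=1
q=b&(abs(z-78)<3.5);print("disc z",np.median(z[q]))
q=b&(abs(z-112)<4);print("bar z",np.median(z[q]))
c=[]
for r in range(195,222,3):
    w=P[r][q[r]]
    if len(w)>6:c.append(w.mean(0))
c=np.array(c);print(len(c),"bar angle",np.degrees(np.arctan(np.polyfit(c[:,0],c[:,1],1)[0])))
m=c.mean(0);print("bar point to pip",np.degrees(np.arctan2(98.83-m[1],557.37-m[0])))
s=env.state();print(s['opening'],s['grip_force'],s['moment'])
E
```

```text
disc z 78.01977011832291
bar z 111.90518727705523
6 bar angle -45.49066130854279
bar point to pip -46.7497276433386
0.14673648405686765 30.000879764556885 [-0.35224661  0.3542199   0.0520179 ]
```

The disc is at z = 78 and the bar top at 112, so the cap is fully seated, and the bar angle is within about 1° of the pip. Handing in.

```bash
python3 -c "
from cell import env;print(env.job_done())"
```

```text
the job is handed in; nothing more can be done
None
```

The job is handed in, though the result of the judging isn't shown: the lid rests open on its stop, and the cap is fully seated, turned halfway and held within about 1° of the single pips, short of the click.

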